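# Clear and rinse the capsule coffee machine

## Robot

A 6-joint arm with a two-finger parallel gripper is mounted at the origin on the work surface. World frame = base frame: x ahead of the robot, y to its left, z up, the work surface at z = 0. Lengths are in m, angles in rad, forces in N, time in s.
With the tool pointing down it reaches from about 0.35 to 0.85 m from the base axis. Payload 8.1 kg.
Tool frame: the origin (TCP) lies at the very end of the fingers, on their centre line; the grasp point (between the pads) lies 19 mm behind it; z points along the fingers, y is the line along which they close (so a half turn about z gives the same grasp; the last joint's range is limited). The gripper opens to 93 mm and grips with 3 to 60 N. Pads are 15 mm wide; open, the fingers measure 128 mm over their backs; the gripper's body (75 mm by 188 mm) begins 65 mm behind the grasp point.
Start: joints at [-1.37, 0.13, 1.488, -0, 1.523, -0.085], TCP at [0.169, -0.576, 0.219] pointing down, gripper open.
Joint ranges: [-2.96, 2.96], [-0.89, 2.26], [0.02, 2.5], [-1.34, 4.48], [0, 2.73], [-2.66, 2.66]. Speed limits (rad/s): [2.39, 2.39, 2.79, 3.14, 3.14, 3.14].

## Interface

Orientations are given as a rotation vector (axis times angle).
In Python, from plant import monitor, eyes, ticket gives the robot as it stands.
- The arm moves only by the tool arm_command, never from a script. Its argument "deltas" is a list that holds one entry, the list of rows, each a list of 6 numbers: the shift along the world's x, y, z in cm, then the turn, a rotation vector about the world's x, y, z in degrees. In form: [[[tx, ty, tz, rx, ry, rz], ...]]. A call has 1 to 12 rows; each row shifts and turns the commanded pose from where the row before left it; what a row does not reach is not made up. A row lasts 1/12 s, in which the tool goes at most 41.7 mm and 7.16 degrees, less where a joint would pass 70% of its speed; a pose out of reach is approached as far as the arm can. A call is refused whole if a number of a shift passes 4.17 or a number of a turn 7.16, either way. A call with a gripper value outside its range is refused whole. "gripper" is the opening, from -1 (shut) to 1 (fully open), set as the call begins (left out, the last holds). The fingers move at their own pace and stop on an object; "squeeze" is the grip in N (left out, the last holds). Time passes only in rows, so rows that do not move let the fingers close. It gives the time, the measured TCP pose, the force, the opening and the grip force at its end, in the units of the state.
- monitor.read_state(): the state, without advancing time (a new reading comes with each control period).
- eyes.read_camera(name): name is "scene" or "top"; returns the picture (420x560x3 uint8, blue, green, red); there is no depth.
- eyes.camera_model(name): a dict with "fx", "fy", "cx", "cy" (pixels), "rvec" (rotation vector, rad) and "tvec" (3), from world to camera coordinates, as OpenCV has them. Camera axes: x right, y down, z forward; pixel columns grow to the right and rows downward; lengths in m; the calibration is good to about 2 mm. A picture is of the moment at which its call begins. camera_model takes no time and is no camera call.
- ticket.close_job(): hands the job in; it is judged then, once.
The state is a dict: "t": time; "q": joint angles; "dq": joint speeds; "joint_torque": joint torques, N m; "tool_pos": TCP position; "orientation": TCP orientation; "force": force on the tool from outside, world axes, zero at the start; "wrist_torque": the same for the moment, N m; "opening": finger opening in m; "gripper_force": force on a finger pad.
Only numpy, scipy, OpenCV 4.12 (cv2) and the standard library are available. Lean on these libraries where they do the work, as an engineer would, in place of code of your own. Each camera call takes 0.05 s, during which the arm holds its last target. There are 200 camera calls.

## Task

Clear up the coffee machine after a cup: lift the used brown capsule out of the pulled-out holder and drop it into the steel used-capsule bin, then push the empty holder fully home. Last, turn the black dial on top of the machine clockwise, past its first two clicks to the third (blue dot, rinse), and keep holding it there against its return spring: the program finishes while the fingers still hold the dial at the third click. Leave the mug and everything else on the counter where they stand.

Things in the scene. Friction and masses are not known exactly. Their poses are not given: they have to be found in the camera images.
- machine: fixed capsule coffee machine, 150 mm wide, 260 mm deep; place and turn vary. Origin on the counter; its own -x is its front (holder, spout), z up. The brew head overhangs the drip tray: x -100..+100 mm, y -75..+75 mm, z 150..262 mm; behind it (x +85..+142 mm) a water tank up to 241 mm
- capsule: the used capsule: brown, silver flange at the bottom, dark hole in the top. Flange 52 mm across, 3 mm thick; above it an almost straight round body, 45 mm across at the flange, 43 mm at 29 mm, 34 mm high in all; about 20 g. Origin at the centre of its underside. It starts loose, flange down, in the holder's cradle: pinch the body just above the flange
- cradle (a point): centre of the floor of the holder's shallow round cradle (recess 57 mm across, 7 mm deep, outer rim 68 mm across), 170 mm above the counter; it moves with the holder
- holder (a joint): the capsule holder, a tray that slides in the machine's brew head along the machine's x axis: 0 fully home, grows as it is pulled out towards machine -x (m); starts at its outer stop, 0.105. Closing takes about 1.5 N, up to a rigid stop at 0; it stays where it is left
- holder_push (a point): centre of the steel front face of the holder's handle (36 mm wide, 22 mm high, faces machine -x), 170 mm above the counter, 115 mm in front of the cradle's centre; once home, 65 mm in front of the brew head
- dial (a joint): the black dial on top of the head, upright axis, rad: 0 = off (red dot), grows clockwise seen from above. Clicks at 0.4, 0.8 (dark dots) and 1.2 (third, blue dot, rinse), rigid stop at 1.26. A return spring (0.06 N m at off, 0.13 at the third click, up to 0.18 to get over a click) turns it back to off from any click when let go
- dial_grip: the dial's raised grip bar: 50 mm long along its own x, 12 mm thick along its own y, 26 mm high; turns with the dial. Origin at the centre of its underside, on the dial's axis, 269 mm above the counter, top at 295 mm. A white line marks its pointing end (own -x), at off towards the machine's front. The disc under it is 60 mm across, 7 mm high; the head's top is free around it
- bin: used-capsule bin: open steel box with black rim and foot, 120 (x) x 150 (y) x 100 mm high, walls and floor 4 mm, about 0.9 kg, two old capsules lying in it. Origin under its centre. It may change places with the wooden box
- bin_mouth (a point): centre of the bin's open mouth, 100 mm above the counter
- mug: white mug, 74 mm across, 85 mm high, standing on the machine's drip tray under the spout; origin under its centre
- podbox: low open wooden box (120 x 170 x 35 mm, six fresh red, teal and yellow capsules in it standing up to 40 mm above the counter); NOT the bin; origin under its centre
- pitcher: steel milk jug, 84 mm across, 100 mm high; origin under its centre
- sugar: white sugar jar with a wooden lid, 72 mm across, 110 mm high; origin under its centre
- pepper: dark wooden pepper mill, 54 mm across, 168 mm high; origin under its centre
- salt: copper-coloured salt mill, 54 mm across, 168 mm high; origin under its centre
- spoon: steel spoon with a wooden handle, 160 mm long, lying on the counter; origin about at its middle
- bowl: turquoise bowl, 150 mm across, 65 mm high; origin under its centre
Things that resemble listed ones, but are neither listed nor needed, are in the scene too. What is shaped like the capsule but purple or red is not meant.

How it is judged:
On the way, in this order (a step that is already met when the one before it is completed fails the run):
1. the used capsule lies in the bin, let go (x of capsule in the frame of bin between -0.062 and 0.062 m and y of capsule in the frame of bin between -0.077 and 0.077 m and z of capsule in the frame of bin between -0.005 and 0.085 m and contact force between the fingers and capsule below 0.05 N and linear speed of capsule below 0.05 m/s), for 0.2 s.
2. the holder is pushed fully home (within 6 mm) (value of joint holder below 0.006 m), for 0.2 s.
At the end, for the whole second after the job is handed in: The brown capsule lies at rest inside the bin, the holder is home within 6 mm, and the fingers are holding the dial at the third click (above 1.1 rad, the click is at 1.2) against its spring, touching its grip bar with more than 0.5 N (all of step 1 and value of joint holder below 0.006 m and value of joint dial above 1.1 rad and contact force between the fingers and dial_grip above 0.5 N); the arm keeps its last pose, push and grip.
It fails at once if the mug is shifted more than 30 mm or tipped (distance of mug from where it was at the start of the episode above 0.03 m or angle between mug's own z axis and vertical above 0.35 rad).
It fails at once if the box of fresh capsules is shifted more than 30 mm or tipped (distance of podbox from where it was at the start of the episode above 0.03 m or angle between podbox's own z axis and vertical above 0.35 rad).
It fails at once if the milk jug, sugar jar, a mill, the bowl or the spoon is shifted more than 30 mm or tipped (distance of any of pitcher, sugar, pepper, salt, bowl, spoon from where it was at the start of the episode above 0.03 m or angle between any of pitcher, sugar, pepper, salt, bowl's own z axis and vertical above 0.35 rad).
It fails at once if the bin is shifted more than 30 mm or tipped (distance of bin from where it was at the start of the episode above 0.03 m or angle between bin's own z axis and vertical above 0.35 rad).
It also fails if it takes over 56 s, if anything falls off the work surface, if the arm or the gripper's body presses on something with over 40 N, if the wrist force passes 120 N, or if a joint passes its speed limit or range.

## Working session

There is one attempt and no reset: what is moved stays moved. The work goes in short steps, Python scripts to look and compute and a tool call to move; the robot and the scene stay as the last step left them, time stands still between calls to the robot, and variables do not carry over. Pictures are saved under pics/ and viewed, at most 10 in all, crops included, and the job is handed in when it is done.

Besides the shell and the picture viewer there is one more tool, called after "Request:" as name(argument=value, ...), one argument or row to a line, values as JSON. arm_command: Moves the arm, as the interface text tells. Its arguments: {"type":"object","properties":{"deltas":{"type":"array"},"gripper":{"type":"number"},"squeeze":{"type":"number"}},"required":["deltas"]}

```bash
mkdir -p pics; python3 - <<'E'
from plant import monitor,eyes,ticket
import cv2
for n in("scene","top"):
    im=eyes.read_camera(n); cv2.imwrite(f"pics/{n}0.png",cv2.resize(im,(784,588),interpolation=cv2.INTER_CUBIC)); cv2.imwrite(f"pics/{n}0raw.png",im)
    print(n,eyes.camera_model(n))
s=monitor.read_state();print(s)
E
```

```text
scene {'fx': 525.6727017952186, 'fy': 525.6727017952186, 'cx': 278.2358859434886, 'cy': 205.26947718474395, 'rvec': array([ 1.50477105,  2.04082158, -0.86784287]), 'tvec': array([ 0.21644392, -0.26511745,  1.80293429])}
top {'fx': 482.0758525262194, 'fy': 482.0758525262194, 'cx': 288.0197134294033, 'cy': 216.35284420277455, 'rvec': array([ 2.18094009, -2.12254324,  0.16693248]), 'tvec': array([-0.09388424,  0.57674229,  1.24234415])}
{'t': 0.1, 'q': array([-1.37039949e+00,  1.31095500e-01,  1.48917344e+00,  5.02587221e-06,
        1.52303428e+00, -8.54078867e-02]), 'dq': array([-3.55114080e-05, -2.03542599e-03, -1.22408781e-03, -1.25800148e-03,
        5.46736676e-04, -4.81389300e-04]), 'joint_torque': array([ 1.76921283e-03, -5.61334383e+01, -4.93097770e+01,  7.70261488e-02,
        2.90304946e-02, -6.56912357e-05]), 'tool_pos': array([ 0.1690707 , -0.57513472,  0.2176848 ]), 'orientation': array([-3.10787928e+00, -4.47170956e-01,  1.46447634e-04]), 'force': array([-0.39789615, -0.97802248, -0.20994586]), 'wrist_torque': array([ 0.01012843, -0.02017812, -0.02265009]), 'gripper_force': 0.0, 'opening': 0.09294912044938264}
```

View pics/scene0.png

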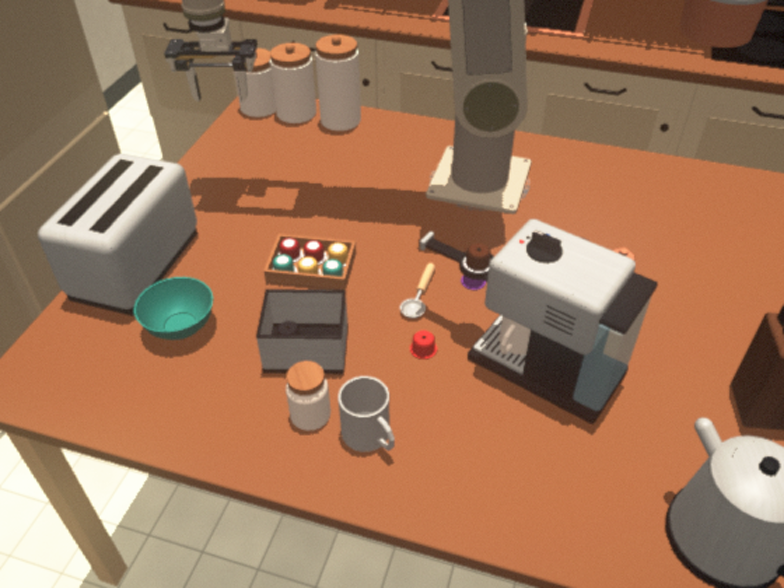

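View pics/top0.png

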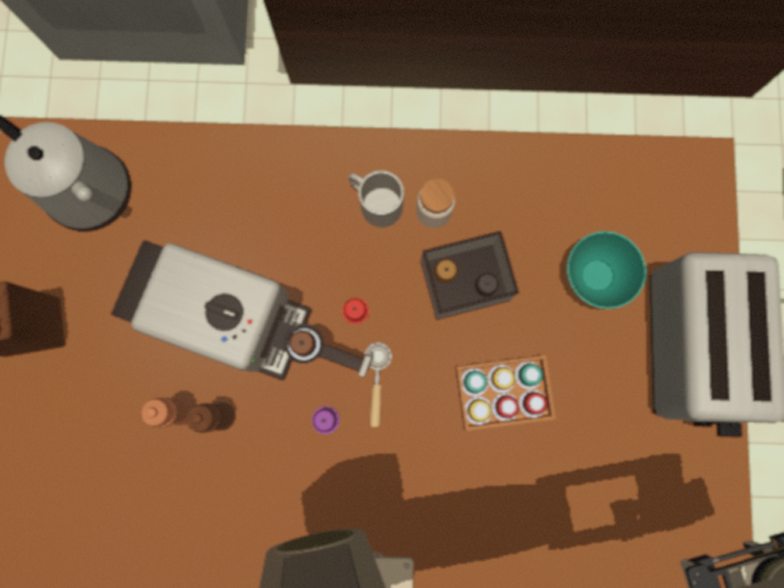

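The scene picture shows the machine at (560,310), with the holder and brown capsule at (478,258). The open steel bin is at (303,330) and the wooden box at (312,262). In the top picture the brown capsule is at (302,343), the bin at (470,275), the podbox at (505,392) and the dial at (225,312). The purple capsule at (325,420) and the red one at (355,310) lie on the counter, so they are not meant. Next I'll take enlarged crops.

```bash
python3 - <<'E'
import cv2,numpy as np
t=cv2.imread("pics/top0raw.png"); s=cv2.imread("pics/scene0raw.png")
# top crop x 80..280, y 165..275 ; x4
cv2.imwrite("pics/c1.png",cv2.resize(t[165:305,80:280],None,fx=4,fy=4,interpolation=cv2.INTER_CUBIC))
a=cv2.resize(s[150:300,290:480],None,fx=4,fy=4,interpolation=cv2.INTER_CUBIC)
cv2.imwrite("pics/c2.png",a)
b=cv2.resize(t[155:235,290:380],None,fx=6,fy=6,interpolation=cv2.INTER_CUBIC)
cv2.imwrite("pics/c3.png",b)
E
```

```text
(no output)
```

View pics/c1.png

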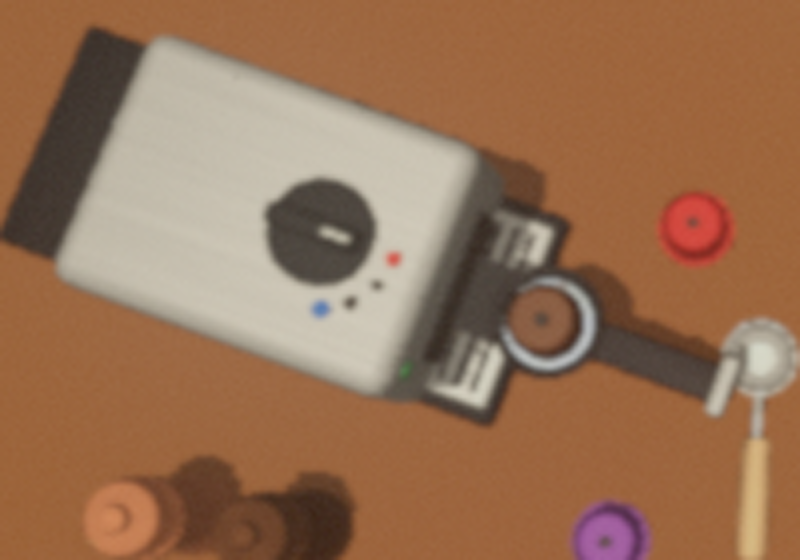

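View pics/c2.png

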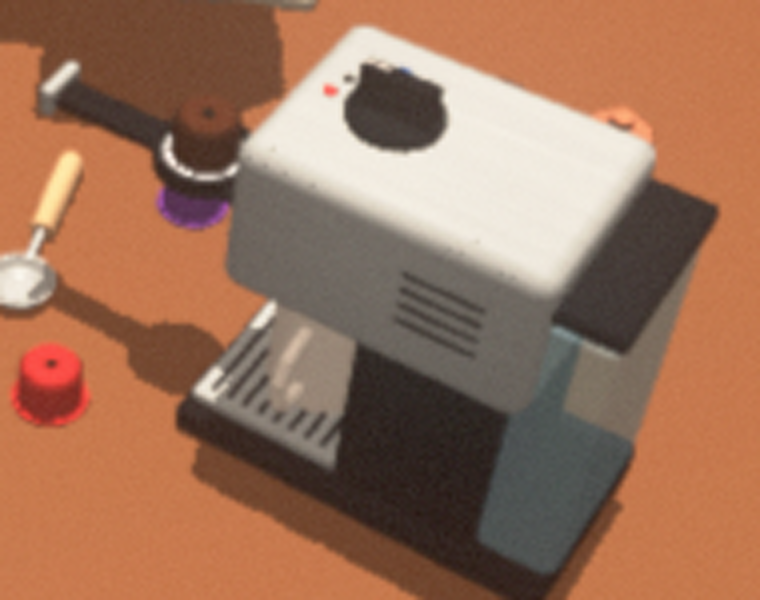

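View pics/c3.png

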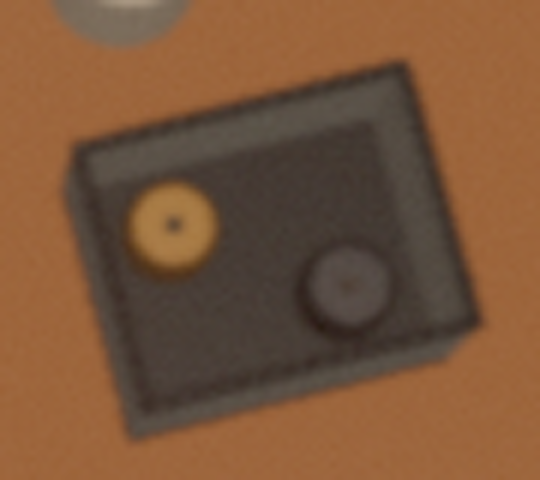

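The crop confirms the targets. In c1 the brown capsule with its dark hole sits in the silver-rimmed cradle at (542,318), the only brown one and the only one in the holder. The handle plate is at (725,380), and the dial is at (320,232) pointing at the red dot. In c3 the bin's rim corners are (78,145), (405,65), (480,325) and (133,435 at the foot; rim about 147,410), with old capsules at upper left and lower right.

```bash
cat > h.py <<'E'
import numpy as np,cv2
from plant import monitor,eyes,ticket
def ray(n,u,v,z):
    m=eyes.camera_model(n);R=cv2.Rodrigues(np.array(m["rvec"]))[0];t=np.array(m["tvec"])
    d=R.T@np.array([(u-m["cx"])/m["fx"],(v-m["cy"])/m["fy"],1]);c=-R.T@t
    return c+d*(z-c[2])/d[2]
def crop(n,x0,y0,k,u,v,z): return ray(n,(u+.5)/k-.5+x0,(v+.5)/k-.5+y0,z)
E
python3 - <<'E'
from h import *
c1=lambda u,v,z:crop("top",80,165,4,u,v,z)
c2=lambda u,v,z:crop("scene",290,150,4,u,v,z)
c3=lambda u,v,z:crop("top",290,155,6,u,v,z)
p=lambda l,x:print(l,np.round(x,4))
cap=c1(542,318,.204);p("cap top",cap);p("cap scene",c2(208,113,.204))
p("rim",c1(548,323,.177))
pl=c1(727,378,.181);p("plate",pl)
d=c1(320,232,.269);p("dial",d);p("dial bar mid top",c1(322,228,.295))
co=[c1(*q,.262) for q in((155,38),(60,275),(480,155),(385,392))]
for q in co:p("corner",q)
p("headcentre",np.mean(co,0))
for a,b in((pl,cap),(pl,d),(co[2],co[0]),(co[3],co[1])):
    w=b-a;print("yaw",np.degrees(np.arctan2(w[1],w[0])))
w=co[2]-co[3];print("side", np.degrees(np.arctan2(w[1],w[0])))
for q in((78,145),(405,65),(480,325),(147,410)):p("bin",c3(*q,.1))
p("oldA",c3(173,228,.03));p("oldB",c3(347,288,.03))
p("salt",c1(118,518,.168));p("pepper",c1(248,536,.168))
p("bar ends",c1(275,212,.295));p("",c1(352,238,.295))
E
```

```text
cap top [0.4864 0.0893 0.204 ]
cap scene [0.4873 0.0917 0.204 ]
rim [0.4857 0.0894 0.177 ]
plate [ 0.456  -0.0172  0.181 ]
dial [0.5246 0.203  0.269 ]
dial bar mid top [0.5235 0.1953 0.295 ]
corner [0.6314 0.303  0.262 ]
corner [0.4979 0.3445 0.262 ]
corner [0.5707 0.1196 0.262 ]
corner [0.4391 0.1641 0.262 ]
headcentre [0.5348 0.2328 0.262 ]
yaw 74.11263464878408
yaw 72.71357837434999
yaw 71.68703935008642
yaw 71.95895313966702
side -18.690987600784197
bin [ 0.6695 -0.1126  0.1   ]
bin [ 0.7088 -0.2528  0.1   ]
bin [ 0.5962 -0.2854  0.1   ]
bin [ 0.5557 -0.1443  0.1   ]
oldA [ 0.6482 -0.159   0.03  ]
oldB [ 0.623 -0.238  0.03 ]
salt [0.3657 0.3357 0.168 ]
pepper [0.3573 0.2594 0.168 ]
bar ends [0.5314 0.2208 0.295 ]
 [0.5186 0.1791 0.295 ]
```

Request:
arm_command(
  deltas=[
    [[1.3,2.75,0.6,0,0,2.3],[1.3,2.75,0.6,0,0,2.3],[1.3,2.75,0.6,0,0,2.3],[1.3,2.75,0.6,0,0,2.3],[1.3,2.75,0.6,0,0,2.3],[1.3,2.75,0.6,0,0,2.3],[1.3,2.75,0.6,0,0,2.3],[1.3,2.75,0.6,0,0,2.3],[1.3,2.75,0.6,0,0,2.3],[1.3,2.75,0.6,0,0,2.3],[1.3,2.75,0,0,0,2.3],[1.3,2.75,0,0,0,2.3]],
  ],
  gripper=1,
)

```text
t: 1.1
tool_pos: [0.3255, -0.2443, 0.2788]
orientation: [2.912, 1.179, 0.0]
force: [1.6, 0.1, 0.3]
opening: 0.0934
gripper_force: 0.0
```

Request:
arm_command(
  deltas=[
    [[1.3,2.75,0,0,0,2.3],[1.3,2.75,0,0,0,2.3],[1.3,2.75,0,0,0,2.3],[1.3,2.75,0,0,0,2.3],[1.3,2.75,0,0,0,2.3],[1.3,2.75,0,0,0,2.3],[1.3,2.75,0,0,0,2.3],[1.3,2.75,0,0,0,2.3],[1.3,2.75,0,0,0,2.3],[1.3,2.75,0,0,0,2.3],[1.3,2.75,0,0,0,2.3],[0,0,0,0,0,0]],
  ],
)

```text
t: 2.1
tool_pos: [0.469, 0.061, 0.2778]
orientation: [-2.578, -1.792, -0.001]
force: [0.4, 0.5, 0.0]
opening: 0.0932
gripper_force: 0.0
```

Request:
arm_command(
  deltas=[
    [[0.6,1.0,0,0,0,0.8],[0.6,1.0,0,0,0,0.8],[0.55,0.9,0,0,0,0.8],[0,0,-2,0,0,0],[0,0,-2,0,0,0],[0,0,-2,0,0,0],[0,0,-1.8,0,0,0],[0,0,-1,0,0,0],[0,0,-0.9,0,0,0],[0,0,0,0,0,0]],
  ],
)

```text
t: 2.93
tool_pos: [0.4849, 0.0856, 0.1799]
orientation: [-2.546, -1.838, 0.003]
force: [-0.0, -0.2, 0.2]
opening: 0.0928
gripper_force: 0.0
```

```bash
python3 - <<'E'
from h import *
a=eyes.read_camera("scene")[140:230,280:400];b=eyes.read_camera("top")[195:285,160:280]
cv2.imwrite("pics/g.png",np.vstack([cv2.resize(i,None,fx=3.3,fy=3.3,interpolation=cv2.INTER_CUBIC) for i in(a,b)]))
E
```

```text
(no output)
```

View pics/g.png

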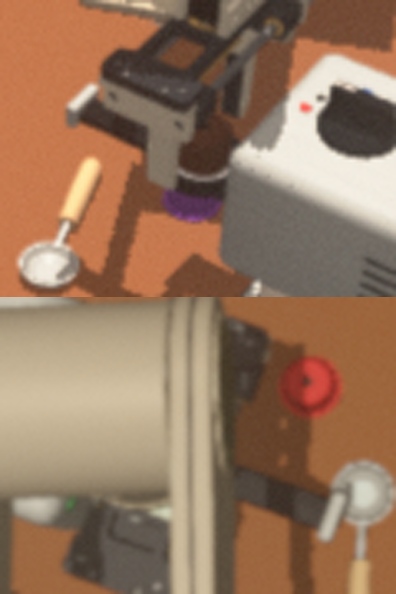

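```bash
python3 - <<'E'
from h import *
s=monitor.read_state();print(s["tool_pos"])
m=eyes.camera_model("scene");K=np.array([[m["fx"],0,m["cx"]],[0,m["fy"],m["cy"]],[0,0,1]])
y=np.array([.951,-.309,0])
P=[s["tool_pos"],s["tool_pos"]+y*.055,[.4865,.09,.18]]
uv=cv2.projectPoints(np.array(P,float),np.array(m["rvec"]),np.array(m["tvec"]),K,None)[0][:,0]
print(((uv-[280,140])*3.3).round())
E
```

```text
[0.48601099 0.08577891 0.18221823]
[[194. 144.]
 [156. 184.]
 [199. 148.]]
```

Request:
arm_command(
  deltas=[
    [[0.1,0.25,0,0,0,0],[0.05,0.2,0,0,0,0],[0,0,0,0,0,0]],
  ],
)

```text
t: 3.28
tool_pos: [0.4879, 0.0908, 0.1827]
orientation: [2.546, 1.839, 0.003]
force: [-0.3, 0.2, -0.1]
opening: 0.0931
gripper_force: 0.0
```

The crop shows the near finger at (165,175), straddling the cradle at (203,180), which matches the projection. Closing now.

Request:
arm_command(
  deltas=[
    [[0,0,0,0,0,0],[0,0,0,0,0,0],[0,0,0,0,0,0],[0,0,0,0,0,0],[0,0,0,0,0,0],[0,0,0,0,0,0],[0,0,0,0,0,0],[0,0,0,0,0,0],[0,0,0,0,0,0]],
  ],
  gripper=-1,
  squeeze=10,
)

```text
t: 4.03
tool_pos: [0.4871, 0.0903, 0.1816]
orientation: [-2.547, -1.839, 0.0]
force: [1.0, -0.3, 0.4]
opening: 0.0433
gripper_force: 10.0
```

Request:
arm_command(
  deltas=[
    [[0,0,1,0,0,0],[0,0,2,0,0,0],[0,0,2,0,0,0],[0,0,2,0,0,0],[0,0,1,0,0,0],[0,0,0,0,0,0]],
  ],
)

```text
t: 4.53
tool_pos: [0.4887, 0.0905, 0.2652]
orientation: [2.545, 1.838, 0.007]
force: [0.5, 0.4, -0.6]
opening: 0.0433
gripper_force: 10.0
```

Request:
arm_command(
  deltas=[
    [[1.05,-2.3,0,0,0,-4.7],[1.05,-2.3,0,0,0,-4.7],[1.05,-2.3,0,0,0,-4.7],[1.05,-2.3,0,0,0,-4.7],[1.05,-2.3,0,0,0,-4.7],[1.05,-2.3,0,0,0,-4.7],[1.05,-2.3,0,0,0,-4.7],[1.05,-2.3,0,0,0,-4.7],[1.05,-2.3,0,0,0,-4.7],[1.05,-2.3,0,0,0,-4.7],[1.05,-2.3,0,0,0,-4.7],[1.05,-2.3,0,0,0,-4.7]],
  ],
)

```text
t: 5.53
tool_pos: [0.613, -0.1867, 0.2599]
orientation: [-3.114, -0.411, 0.003]
force: [0.4, -0.1, -0.0]
opening: 0.0435
gripper_force: 10.0
```

Request:
arm_command(
  deltas=[
    [[0,0,0,0,0,0],[0,0,0,0,0,0],[0,0,0,0,0,0]],
  ],
)

```text
t: 5.78
tool_pos: [0.6127, -0.1852, 0.2603]
orientation: [-3.112, -0.419, 0.003]
force: [0.1, -0.0, -0.6]
opening: 0.0432
gripper_force: 10.0
```

Request:
arm_command(
  deltas=[
    [[0,-0.2,-3,0,0,0],[0,0,-3,0,0,0],[0,0,-3,0,0,0],[0,0,-3,0,0,0],[0,0,-3,0,0,0],[0,0,-2,0,0,0],[0,0,-1.5,0,0,0],[0,0,-1,0,0,0],[0,0,0,0,0,0],[0,0,0,0,0,0]],
  ],
)

```text
t: 6.62
tool_pos: [0.613, -0.1869, 0.0668]
orientation: [-3.113, -0.419, 0.001]
force: [-0.1, 0.3, 0.2]
opening: 0.0437
gripper_force: 10.0
```

Request:
arm_command(
  deltas=[
    [[0,0,0,0,0,0],[0,0,0,0,0,0],[0,0,0,0,0,0],[0,0,0,0,0,0],[0,0,0,0,0,0],[0,0,0,0,0,0]],
  ],
  gripper=0.4,
)

```text
t: 7.12
tool_pos: [0.6134, -0.1878, 0.067]
orientation: [3.114, 0.417, 0.001]
force: [0.5, 0.0, 0.2]
opening: 0.0649
gripper_force: 0.0
```

Request:
arm_command(
  deltas=[
    [[0,0,2,0,0,0],[0,0,3,0,0,0],[0,0,3,0,0,0],[0,0,3,0,0,0],[0,0,3,0,0,0],[0,0,3,0,0,0],[0,0,3,0,0,0]],
  ],
)

```text
t: 7.7
tool_pos: [0.613, -0.1876, 0.2682]
orientation: [3.114, 0.417, 0.0]
force: [-0.2, 0.6, 0.7]
opening: 0.0651
gripper_force: 0.0
```

Request:
arm_command(
  deltas=[
    [[-1.75,1.26,0,0,0,5.65],[-1.75,1.26,0,0,0,5.65],[-1.75,1.26,0,0,0,5.65],[-1.75,1.26,0,0,0,5.65],[-1.75,1.26,0,0,0,5.65],[-1.75,1.26,0,0,0,5.65],[-1.75,1.26,0,0,0,5.65],[-1.75,1.26,0,0,0,5.65],[-1.75,1.26,0,0,0,5.65],[-1.75,1.26,0,0,0,5.65],[0,0,0,0,0,0],[0,0,0,0,0,0]],
  ],
  gripper=-1,
)

```text
t: 8.7
tool_pos: [0.4381, -0.0614, 0.2671]
orientation: [2.545, 1.84, 0.001]
force: [-0.1, 0.2, -0.5]
opening: 0.0006
gripper_force: 0.0
```

```bash
python3 - <<'E'
from h import *
t=eyes.read_camera("top");s=eyes.read_camera("scene")
a=cv2.resize(s[195:275,175:260],(425,400),interpolation=cv2.INTER_CUBIC);b=cv2.resize(t[215:295,185:280],(375,400),interpolation=cv2.INTER_CUBIC)
cv2.imwrite("pics/b.png",np.hstack([a,b]))
E
```

```text
(no output)
```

View pics/b.png

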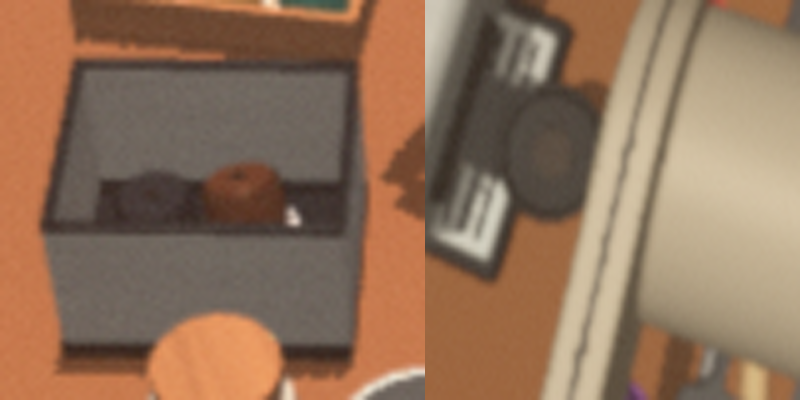

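The brown capsule lies in the bin at (243,190), and the cradle at (550,150) is empty. Pushing next.

Request:
arm_command(
  deltas=[
    [[0,0,-3,0,0,0],[0,0,-3,0,0,0],[0,0,-2.5,0,0,0],[0,0,-1.7,0,0,0],[0,0,0,0,0,0],[0.46,1.43,0,0,0,0],[0.46,1.43,0,0,0,0],[0.3,0.95,0,0,0,0],[0.3,0.95,0,0,0,0],[0.3,0.95,0,0,0,0],[0.3,0.95,0,0,0,0],[0.3,0.95,0,0,0,0]],
  ],
)

```text
t: 9.8
tool_pos: [0.463, 0.015, 0.1651]
orientation: [2.545, 1.841, 0.001]
force: [1.0, -1.7, 1.1]
opening: 0.0004
gripper_force: 1.0
```

Request:
arm_command(
  deltas=[
    [[0.3,0.95,0,0,0,0],[0.3,0.95,0,0,0,0],[0.3,0.95,0,0,0,0],[0.3,0.95,0,0,0,0],[0.15,0.48,0,0,0,0],[0.15,0.48,0,0,0,0]],
  ],
)

```text
t: 10.3
tool_pos: [0.4774, 0.0628, 0.1645]
orientation: [-2.544, -1.842, 0.001]
force: [1.0, -1.9, 1.6]
opening: 0.0004
gripper_force: 0.9
```

Request:
arm_command(
  deltas=[
    [[0.09,0.29,0,0,0,0],[0.09,0.29,0,0,0,0],[0.09,0.29,0,0,0,0],[0,0,0,0,0,0]],
  ],
)

```text
t: 10.63
tool_pos: [0.48, 0.0712, 0.1645]
orientation: [-2.545, -1.841, 0.0]
force: [0.6, 0.4, -0.1]
opening: 0.0005
gripper_force: 0.0
```

Request:
arm_command(
  deltas=[
    [[0.06,0.19,0,0,0,0],[0.06,0.19,0,0,0,0],[0,0,0,0,0,0]],
  ],
)

```text
t: 10.88
tool_pos: [0.4803, 0.0719, 0.1645]
orientation: [2.544, 1.839, -0.008]
force: [-5.0, -12.9, 3.9]
opening: 0.0005
gripper_force: 7.4
```

Request:
arm_command(
  deltas=[
    [[-0.4,-1.2,0,0,0,0],[-0.4,-1.2,0,0,0,0],[-0.4,-1.2,1,0,0,0],[0,0,3,0,0,0],[0,0,3,0,0,0],[0,0,3,0,0,0],[0,0,3,0,0,0],[0,0,3,0,0,0],[0,0,1,0,0,0],[0,0,0,0,0,0]],
  ],
  gripper=0,
)

```text
t: 11.72
tool_pos: [0.4705, 0.0384, 0.338]
orientation: [2.543, 1.84, 0.008]
force: [0.1, 0.2, 0.3]
opening: 0.0464
gripper_force: 0.0
```

```bash
python3 - <<'E'
from h import *
print(monitor.read_state()["tool_pos"])
t=eyes.read_camera("top");s=eyes.read_camera("scene")
a=cv2.resize(s[145:225,310:390],(400,400),interpolation=cv2.INTER_CUBIC);b=cv2.resize(t[180:280,120:220],(400,400),interpolation=cv2.INTER_CUBIC)
cv2.imwrite("pics/d.png",np.hstack([a,b]))
E
```

```text
[0.47053552 0.03839274 0.33802649]
```

View pics/d.png

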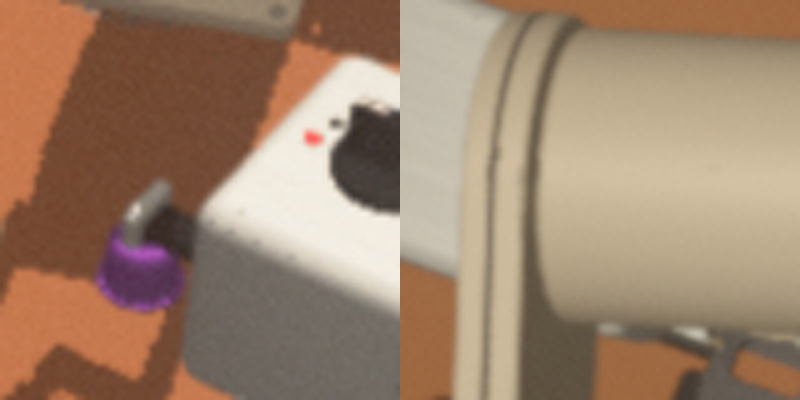

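The holder's plate at (150,215) now sits close to the head, so it is home. Moving on to the dial.

Request:
arm_command(
  deltas=[
    [[0.67,2.05,0,0,0,0],[0.67,2.05,0,0,0,0],[0.67,2.05,0,0,0,0],[0.67,2.05,0,0,0,0],[0.67,2.05,0,0,0,0],[0.67,2.05,0,0,0,0],[0.67,2.05,0,0,0,0],[0.67,2.05,0,0,0,0],[0,0,0,0,0,0],[0,0,-2,0,0,0],[0,0,-1,0,0,0],[0,0,0,0,0,0]],
  ],
)

```text
t: 12.82
tool_pos: [0.5208, 0.2016, 0.2994]
orientation: [-2.543, -1.84, 0.012]
force: [0.1, -0.6, -0.2]
opening: 0.0466
gripper_force: 0.0
```

Request:
arm_command(
  deltas=[
    [[0,0,-1,0,0,0],[0,0,-1,0,0,0],[0,0,-0.7,0,0,0],[0,0,-0.6,0,0,0],[0,0,0,0,0,0],[0,0,0,0,0,0]],
  ],
)

```text
t: 13.32
tool_pos: [0.5227, 0.2024, 0.2714]
orientation: [-2.545, -1.841, 0.001]
force: [-0.4, 0.2, 0.7]
opening: 0.0465
gripper_force: 0.0
```

Request:
arm_command(
  deltas=[
    [[0.05,0,0.3,0,0,0],[0,0,0,0,0,0],[0,0,0,0,0,0],[0,0,0,0,0,0],[0,0,0,0,0,0],[0,0,0,0,0,0],[0,0,0,0,0,0],[0,0,0,0,0,0]],
  ],
  gripper=-1,
  squeeze=8,
)

```text
t: 13.98
tool_pos: [0.5257, 0.2018, 0.2749]
orientation: [2.544, 1.838, 0.006]
force: [11.7, -2.5, -3.6]
opening: 0.0122
gripper_force: 8.0
```

Request:
arm_command(
  deltas=[
    [[0.24,-0.06,0.05,0,0,0],[0,0,0,0,0,0],[0,0,0,0,0,0]],
  ],
)

```text
t: 14.23
tool_pos: [0.5258, 0.2018, 0.2749]
orientation: [2.545, 1.841, -0.001]
force: [2.2, -0.4, -2.4]
opening: 0.0118
gripper_force: 8.0
```

Request:
arm_command(
  deltas=[
    [[0.05,0,0.03,0,0,0],[0,0,0,0,0,0],[0,0,0,0,0,-2],[0,0,0,0,0,-3],[0,0,0,0,0,-3],[0,0,0,0,0,-3],[0,0,0,0,0,-3],[0,0,0,0,0,-3],[0,0,0,0,0,-3],[0,0,0,0,0,0],[0,0,0,0,0,0]],
  ],
  squeeze=30,
)

```text
t: 15.15
tool_pos: [0.5255, 0.202, 0.2749]
orientation: [-2.824, -1.374, 0.003]
force: [-3.9, -0.2, -2.8]
opening: 0.012
gripper_force: 30.0
```

```bash
python3 -c "
from h import *
s=monitor.read_state();print(s['wrist_torque'],s['force'],s['opening'])"
```

```text
[-0.01528341  0.79041307  0.02622991] [-3.92715621 -0.17173069 -2.84520028] 0.012030315007912545
```

Request:
arm_command(
  deltas=[
    [[-0.05,0,0,0,0,-3],[0,0,0,0,0,-3],[0,0,0,0,0,-3],[0,0,0,0,0,-3],[0,0,0,0,0,-3],[0,0,0,0,0,-3],[0,0,0,0,0,-3],[0,0,0,0,0,-3],[0,0,0,0,0,-3],[0,0,0,0,0,-3],[0,0,0,0,0,0]],
  ],
)

```text
t: 16.07
tool_pos: [0.525, 0.2026, 0.2749]
orientation: [-3.084, -0.593, 0.002]
force: [-3.9, 3.7, -3.5]
opening: 0.0118
gripper_force: 30.0
```

Request:
arm_command(
  deltas=[
    [[0,0,0,0,0,-3],[0,0,0,0,0,-3],[0,0,0,0,0,-3],[0,0,0,0,0,-3],[0,0,0,0,0,-3],[0,0,0,0,0,-3],[0,0,0,0,0,-2.5],[0,0,0,0,0,0],[0,0,0,0,0,0],[0,0,0,0,0,0]],
  ],
)

```text
t: 16.9
tool_pos: [0.5249, 0.2031, 0.2749]
orientation: [-3.14, -0.042, 0.003]
force: [-5.2, 5.7, -4.0]
opening: 0.0121
gripper_force: 30.0
```

```bash
python3 - <<'E'
from h import *
s=monitor.read_state();print(s['wrist_torque'],s['force'],s['opening'],s['t'],s['q'])
s=eyes.read_camera("scene")
a=cv2.resize(s[115:215,300:430],(780,600),interpolation=cv2.INTER_CUBIC);cv2.imwrite("pics/e.png",a)
E
```

```text
[0.89152158 0.79735909 0.14356896] [-5.17169164  5.66274811 -3.99244385] 0.012137208808935243 16.9 [0.27669031 0.01412936 1.50831081 0.00195161 1.62051023 1.82075161]
```

View pics/e.png

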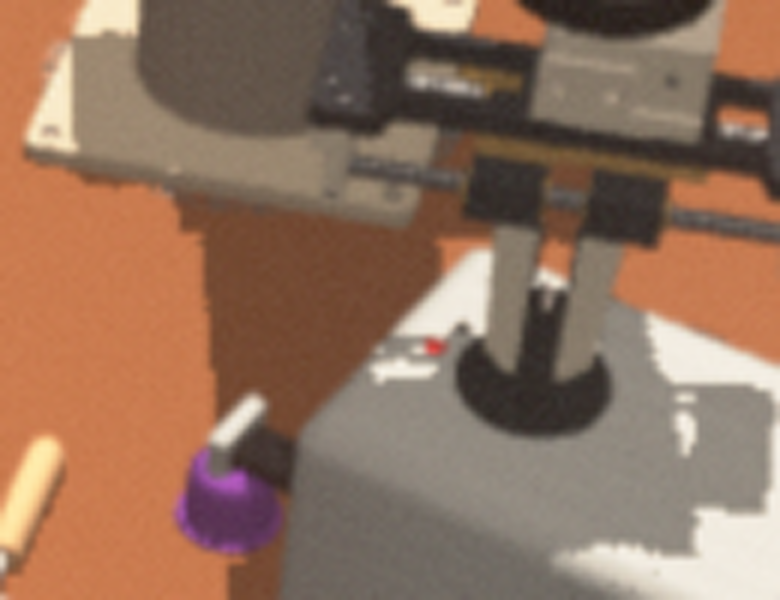

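The bar at (540,330) is gripped between the fingers. It has turned about 70° (1.22 rad), and the wrist torque of 0.14 N m fits the third click. Handing in.

```bash
python3 -c "
from plant import ticket
print(ticket.close_job())"
```

```text
the job is handed in; nothing more can be done
None
```

I handed the job in at about 17 s of the 56 s allowed, and the hand-in returned no verdict: the brown capsule lies in the steel bin, the holder is pushed home against its stop, and the fingers are holding the dial at about 1.22 rad, the third click.

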